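Dock a kickout saucer for its bench test

TASK

Push the big round kickout saucer across the bench, flat on the surface and never lifted or tipped, into the V-shaped metal fence until it sits snug against both bars. Only then flip the toggle on the black switch panel fully over to its far side, away from the robot, to start the test. Leave the other parts on the bench where they lie.

Things in the scene. Friction and masses are not known exactly. Their poses are not given: they have to be found in the camera images.
- saucer: Red plastic kickout saucer: a loose round dish, 100 mm outer diameter, 32 mm tall with a nearly upright side, hollow top with 5 mm rim, about 0.25 kg. It lies on the bench, hollow side up. Origin: centre of its underside; z up. The only dish of this size (a bumper cap nearby is a 72 mm dome of the same plastic).
- cradle: Fixed V-shaped fence: two aluminium bars, each 90 mm long, 12 thick, 30 high, at right angles. Its x axis is the V's centre line, pointing from the 127 mm wide mouth into the apex. Origin: on the bench, at the saucer's centre when it touches both bars; the inner faces meet at x = 71 mm and run back to x = 7, y = +-64 mm. A 22 mm high terminal block stands behind the apex.
- seat (a point): Point on the bench where the saucer's centre is when it touches both bars (same as the origin of cradle, same axes).
- panel: Fixed black bakelite switch panel, 110 mm (x) by 130 mm (y), 22 mm high, with the toggle standing on a block at its middle. Origin: centre of its underside. Its x axis points to the far side, towards which the toggle is flipped.
- toggle (a joint): Angle of the toggle in rad: 0 = leaning fully to the panel's -x (near) side, 1.0 = fully over to the panel's +x (far) side; it stays where it is left.
- toggle_tip (a point): Black ball at the top end of the steel toggle lever (about 70 mm long, standing on a small block on the panel); it swings in the panel's x-z plane.
- coil: A bystander; its origin is the centre of its underside. Copper-wound flipper coil lying down, 73 mm long (x), 52 mm square black end plates.
- bracket: A bystander; its origin is the centre of its underside. Silver steel outhole bracket, 110 x 60 mm, 43 mm high.
- guide1: A bystander; its origin is the centre of its underside. Purple plastic lane guide, 100 x 34 mm, 28 mm high, long along x.
- guide2: A bystander; its origin is the centre of its underside. Purple plastic lane guide, same as guide1.
- bumper_cap: A bystander; its origin is the centre of its underside. Red plastic domed bumper cap, 72 mm diameter, 24 mm high.
- screwdriver: A bystander; its origin is the centre of its underside. Screwdriver lying along its x axis.
Things that resemble listed ones, but are neither listed nor needed, are in the scene too. Leave any orange or turquoise look-alike of the saucer alone.

How it is judged:
On the way, in this order (a step that is already met when the one before it is completed fails the run):
1. the saucer lies flat and still in the fence, its centre within 10 mm of the seat (horizontal distance between saucer and seat below 0.01 m and linear speed of saucer below 0.02 m/s and angle between saucer's own z axis and vertical below 0.1 rad and height (world z) of saucer below 0.006 m), for 0.3 s.
2. the toggle is flipped fully over to the far side (past 0.85 of 1.0 rad) (value of joint toggle above 0.85 rad), for 0.2 s.
At the end, for the whole second after the job is handed in: The saucer lies flat (within 0.1 rad, underside less than 6 mm up) and still in the V fence, its centre within 10 mm horizontally of the seat point; the toggle stands past 0.85 rad towards the far side; every bystander is within 30 mm of where it started (all of step 1 and value of joint toggle above 0.85 rad and distance of each of coil, bracket, guide1, guide2, bumper_cap, screwdriver from where it was at the start of the episode below 0.03 m); the robot touches nothing.
It fails at once if the saucer is lifted more than 15 mm or tipped more than 0.3 rad (height (world z) of saucer above 0.015 m or angle between saucer's own z axis and vertical above 0.3 rad).
It fails at once if a bystander is moved more than 30 mm (distance of any of coil, bracket, guide1, guide2, bumper_cap, screwdriver from where it was at the start of the episode above 0.03 m).
It also fails if it takes over 58 s, if anything falls off the work surface, if the arm or the gripper's body presses on something with over 40 N, if the wrist force passes 120 N, or if a joint passes its speed limit or range.

ROBOT

A 6-joint arm with a two-finger parallel gripper is mounted at the origin on the work surface. World frame = base frame: x ahead of the robot, y to its left, z up, the work surface at z = 0. Lengths are in m, angles in rad, forces in N, time in s.
With the tool pointing down it reaches from about 0.425 to 0.925 m from the base axis. Payload 12.5 kg.
Tool frame: the origin (TCP) lies between the finger pads; the fingertips stand 8 mm ahead of it and the grasp point (between the pads) lies 11 mm behind it (r.finger_overhang is the distance from the TCP to the fingertips, in m); z points along the fingers, y is the line along which they close (so a half turn about z gives the same grasp; the last joint's range is limited). The gripper opens to 85 mm and grips with 20 to 120 N. Pads are 22 mm wide; open, the fingers measure 114 mm over their backs; the gripper's body (76 mm by 85 mm) begins 54 mm behind the grasp point. The pads swing forward as they close: fully open they stand 13 mm farther back than shut.
Start: joints at [1.179, 0.491, 1.559, -0, 1.092, -0.106], TCP at [0.176, 0.6, 0.239] pointing down, gripper open.
Joint ranges: [-3.1, 3.1], [-0.84, 2.19], [0.05, 2.79], [-1.13, 4.28], [0.06, 2.93], [-2.69, 2.69]. Speed limits (rad/s): [2.22, 2.22, 2.79, 3.14, 3.14, 3.14].

INTERFACE

Orientations are given as a rotation vector (axis times angle).
In Python, from cell import get_obs, snapshot, workorder, r gives the robot as it stands. The module is installed in compiled form; this text tells all that it offers.
- The arm moves only by the shell command python3 -m inch 'ROWS'. ROWS is JSON, a list of rows, each a list of 3 entries, a list of its own where there are three numbers: the opening, from 0 (shut) to 1 (fully open), then the shift along the tool's x, y, z in cm, then the turn, a rotation vector about the tool's x, y, z in degrees. In form: [[fingers, [tx, ty, tz], [wx, wy, wz]], ...]. A call has 1 to 10 rows; each row is the pose to reach, as a shift and turn from the pose commanded when the call began, along the tool's axes at that moment; what a row does not reach only later rows make up. A row lasts 1/12 s, in which the tool goes at most 41.7 mm and 7.16 degrees, less where a joint would pass 70% of its speed; a pose out of reach is approached as far as the arm can. A call with a gripper value outside its range is refused whole. The fingers move at their own pace and stop on an object; the grip force is fixed at half the most. Time passes only in rows, so rows that repeat a pose let the fingers close. It gives the time, the measured TCP pose, the force, the opening and the grip force at its end, in the units of the state.
- get_obs(): the state, without advancing time (a new reading comes with each control period).
- snapshot(name): name is "scene" or "top" or "wrist"; returns a dict with "image" (480x640x3 uint8, blue, green, red), "mtx" (3x3 intrinsics, pixels), "k1" (the pictures are not rectified: a ray, as slopes to the right and down, at radius r is drawn at 1 + k1 r^2 times it, then the intrinsics apply), "R" (3x3) and "t" (3): a world point X has camera coordinates R X + t. Camera axes: x right, y down, z forward; pixel columns grow to the right and rows downward; lengths in m; the calibration is good to about 2 mm. A picture is of the moment at which its call begins. There is no depth.
- workorder.job_done(): hands the job in; it is judged then, once.
The state is a dict: "t": time; "joint_positions": joint angles; "dq": joint speeds; "joint_efforts": joint torques, N m; "ee_pos": TCP position; "tcp_rot": TCP orientation; "ft_force": force on the tool from outside, world axes, zero at the start; "moment": the same for the moment, N m; "opening": finger opening in m; "grasp_force": force on a finger pad.
Only numpy, scipy, OpenCV 4.12 (cv2) and the standard library are available. Lean on these libraries where they do the work, as an engineer would, in place of code of your own. Each camera call takes 0.05 s, during which the arm holds its last target. There are 200 camera calls.

## Working session

There is one attempt and no reset: what is moved stays moved. The work goes in short steps, Python scripts to look and compute and a shell command to move; the robot and the scene stay as the last step left them, time stands still between calls to the robot, and variables do not carry over. Pictures are saved under pics/ and viewed, at most 10 in all, crops included, and the job is handed in when it is done.

```bash
mkdir -p pics; python3 - <<'E'
from cell import get_obs, snapshot
import cv2,pickle
o=get_obs();print({k:o[k] for k in('t','ee_pos','tcp_rot','opening')})
for n in('top','scene'):
    s=snapshot(n);pickle.dump(s,open(f'{n}.pkl','wb'));cv2.imwrite(f'pics/{n}0.png',s['image']);print(n,s['mtx'],s['k1'],s['R'],s['t'])
E
```

```text
{'t': 0.0, 'ee_pos': array([0.17609328, 0.59946069, 0.23871143]), 'tcp_rot': array([-4.47250442e-01, -3.10934510e+00,  1.71065974e-03]), 'opening': 0.08545811122357397}
top [[565.65651596   0.         326.26153408]
 [  0.         565.65651596 246.54375086]
 [  0.           0.           1.        ]] -0.08770396630536846 [[ 0.0195448  -0.99979281  0.00568587]
 [-0.98583555 -0.0202188  -0.16649162]
 [ 0.16657209 -0.00235129 -0.98602648]] [0.03363574 0.59645088 1.24319277]
scene [[435.45676843   0.         320.73280676]
 [  0.         435.45676843 242.63007197]
 [  0.           0.           1.        ]] -0.08881795925277271 [[ 0.53991316  0.84164005 -0.01165364]
 [ 0.71231848 -0.46424173 -0.52638579]
 [-0.44843747  0.27590152 -0.85016598]] [-0.32870883 -0.34875957  1.41432589]
```

View pics/top0.png

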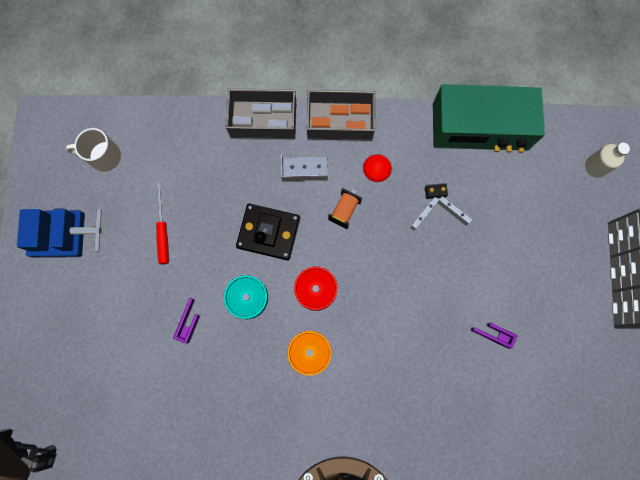

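View pics/scene0.png

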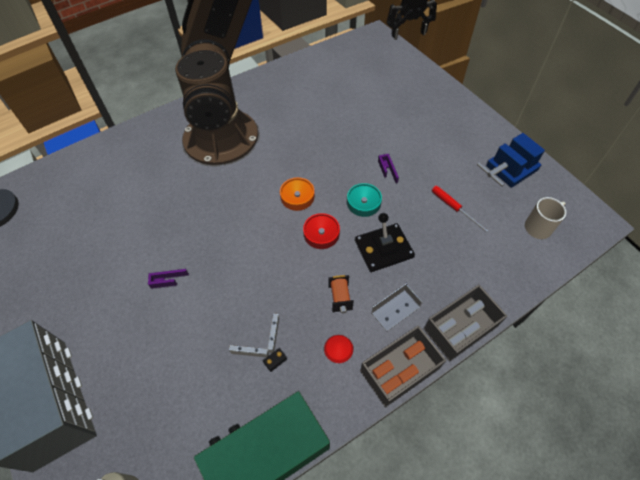

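Top view: the red saucer is at (316,289) and the V fence's apex at about (438,200), with its mouth facing down the image towards the robot. The panel is at (268,231) with the toggle ball at (262,237), the coil at (346,208), and the orange and turquoise look-alikes at (310,353) and (246,297). The scene view agrees: saucer (322,231), fence (262,345), ball (383,217).

```bash
cat > h.py <<'E'
import numpy as np,cv2,pickle
def ray(s,px):
    K=s['mtx'];d=(np.array(px,float)-K[:2,2])/[K[0,0],K[1,1]]
    u=d.copy()
    for _ in range(20): u=d/(1+s['k1']*(u@u))
    return -s['R'].T@s['t'], s['R'].T@np.array([u[0],u[1],1])
def onplane(s,px,z):
    c,d=ray(s,px);return (c+d*(z-c[2])/d[2])
def tri(l):
    A=[];b=[]
    for s,px in l:
        c,d=ray(s,px);d/=np.linalg.norm(d);P=np.eye(3)-np.outer(d,d);A.append(P);b.append(P@c)
    return np.linalg.lstsq(np.vstack(A),np.hstack(b),rcond=None)[0]
def proj(s,X):
    c=s['R']@X+s['t'];u=c[:2]/c[2];u=u*(1+s['k1']*(u@u));return s['mtx'][:2,:2]@u+s['mtx'][:2,2]
def red(s):
    h=cv2.cvtColor(s['image'],cv2.COLOR_BGR2HSV);m=((h[...,0]<5)|(h[...,0]>175))&(h[...,1]>180)&(h[...,2]>80)
    return m.astype(np.uint8)
def saucer(s,near):
    c,_=cv2.findContours(red(s),cv2.RETR_EXTERNAL,cv2.CHAIN_APPROX_NONE)
    c=[k for k in c if cv2.contourArea(k)>300]
    k=min(c,key=lambda k:np.linalg.norm(k.mean((0,1))-near))
    P=np.array([onplane(s,p,0.032)[:2] for p in k[:,0]])
    (x,y),r=cv2.minEnclosingCircle(P.astype(np.float32))
    return P,k,(x,y,r)
E
python3 - <<'E'
from h import *
T=pickle.load(open('top.pkl','rb'));S=pickle.load(open('scene.pkl','rb'))
for s,n in((T,(316,289)),(S,(322,231))):
    print('saucer',saucer(s,n)[2])
# bars
for s,(x0,y0,x1,y1) in((T,(405,195,480,235)),(S,(222,308,285,360))):
    im=s['image'][y0:y1,x0:x1];m=(im.min(2)>150).astype(np.uint8)
    m=cv2.morphologyEx(m,cv2.MORPH_CLOSE,np.ones((5,5)))
    c,_=cv2.findContours(m,cv2.RETR_EXTERNAL,cv2.CHAIN_APPROX_NONE)
    for k in c:
        if cv2.contourArea(k)<60: continue
        P=np.array([onplane(s,p,0.03)[:2] for p in k[:,0]+[x0,y0]]).astype(np.float32)
        print('bar',np.round(cv2.minAreaRect(P)[0],4),cv2.minAreaRect(P)[1:],cv2.boxPoints(cv2.minAreaRect(P)).round(3).tolist(),cv2.contourArea(k))
# panel & tip
for s,(x0,y0,x1,y1) in((T,(225,190,310,270)),(S,(345,205,425,275))):
    im=s['image'][y0:y1,x0:x1];m=(im.max(2)<60).astype(np.uint8)
    m=cv2.morphologyEx(m,cv2.MORPH_CLOSE,np.ones((9,9)))
    m=cv2.morphologyEx(m,cv2.MORPH_OPEN,np.ones((15,15)))
    c,_=cv2.findContours(m,cv2.RETR_EXTERNAL,cv2.CHAIN_APPROX_NONE);k=max(c,key=cv2.contourArea)
    P=np.array([onplane(s,p,0.022)[:2] for p in k[:,0]+[x0,y0]]).astype(np.float32)
    print('panel',cv2.minAreaRect(P))
print('tip',tri([(T,(261.5,237)),(S,(383.5,217.5))]))
def cropz(s,x0,y0,x1,y1): return cv2.resize(s['image'][y0:y1,x0:x1],(400,300),interpolation=cv2.INTER_CUBIC)
cv2.imwrite('pics/crops.png',np.vstack([np.hstack([cropz(T,400,180,480,240),cropz(T,228,196,308,256)]),np.hstack([cropz(S,222,310,302,370),cropz(S,345,210,425,270)])]))
E
```

```text
saucer (0.5021252036094666, 0.06914284825325012, 0.04961451515555382)
saucer (0.508689284324646, 0.06592127680778503, 0.0550990030169487)
bar [ 0.6924 -0.2222] ((0.07097039371728897, 0.13887904584407806), 6.705981731414795) [[0.6489999890327454, -0.15700000524520874], [0.6650000214576721, -0.29499998688697815], [0.7360000014305115, -0.28700000047683716], [0.718999981880188, -0.14900000393390656]] 308.5
panel ((0.6340731382369995, 0.18400657176971436), (0.12980930507183075, 0.1109921932220459), 77.72944641113281)
panel ((0.6327294707298279, 0.1832035779953003), (0.13140369951725006, 0.12838003039360046), 76.26670837402344)
tip [0.60524113 0.18995198 0.10934507]
```

View pics/crops.png

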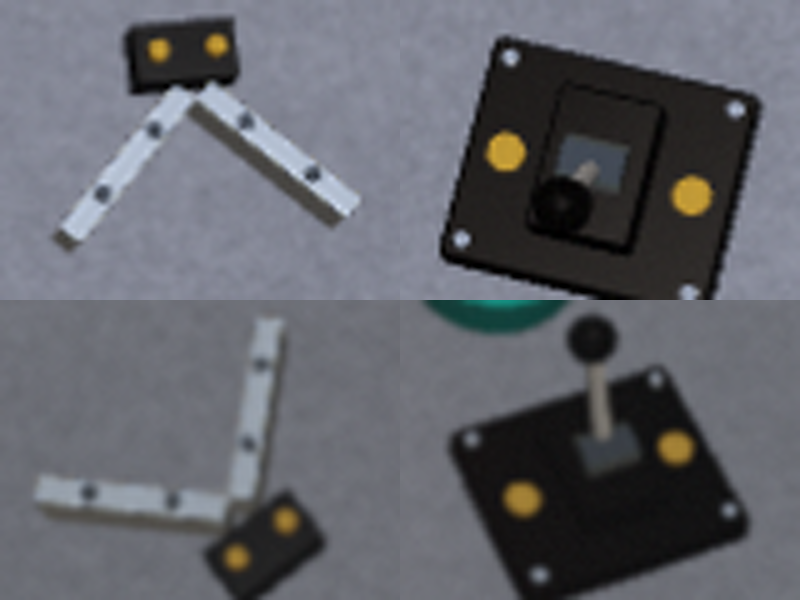

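The crops show the bar holes sharply. Top view, left bar: (430.8,206) and (420.2,218.6); right bar: (449.2,204.2) and (462.6,215). They match the holes in the scene view, so I can triangulate the bars' midlines. The ball leans to the near side, at top-view pixel (260.4,236.8).

```bash
python3 - <<'E'
from h import *
from cell import get_obs
from scipy.spatial.transform import Rotation as Ro
T=pickle.load(open('top.pkl','rb'));S=pickle.load(open('scene.pkl','rb'))
t=[(430.8,206),(420.2,218.6),(449.2,204.2),(462.6,215)]
s=[(256.4,350.2),(239.8,348.6),(271.6,338.6),(274.2,322.8)]
import itertools
for a,b in((t,s[2:]+s[:2]),(t,s)):
    print([tri([(T,p),(S,q)]).round(3).tolist() for p,q in zip(a,b)])
def seat(H):
    m=[H[:2].mean(0),H[2:].mean(0)]
    L=np.array([H[0]-H[1],H[2]-H[3]]);L/=np.linalg.norm(L,axis=1)[:,None]
    print('angle',np.degrees(np.arccos(L[0]@L[1])))
    X=np.linalg.solve(np.array([L[0],-L[1]]).T,m[1]-m[0])[0]*L[0]+m[0]
    ax=L.sum(0);ax/=np.linalg.norm(ax)
    print('apexmid',X,'axis',ax,np.degrees(np.arctan2(ax[1],ax[0])),'seat',X-ax*.056*2**.5)
    return X-ax*.056*2**.5,ax
HT=np.array([onplane(T,p,.03)[:2] for p in t]);c,ax=seat(HT)
HS=np.array([onplane(S,p,.03)[:2] for p in s[2:]+s[:2]]);
HS2=np.array([onplane(S,p,.03)[:2] for p in s]);
print(HT,HS2,HS);
seat(HS if abs(HS-HT).max()<abs(HS2-HT).max() else HS2)
print('tip',tri([(T,(260.4,236.8)),(S,(383.6,217.6))]),'panel c',onplane(T,(268,231.5),.022))
for n,p,z in(('orange',(310,353),.032),('turq',(246,297),.032),('coil',(346,208),.03),('guideR',(497,336),.02)): print(n,onplane(T,p,z).round(3))
M=Ro.from_rotvec(get_obs()['tcp_rot']).as_matrix();print(M.round(3))
E
```

```text
[[0.701, -0.198, 0.032], [0.67, -0.173, 0.031], [0.707, -0.242, 0.032], [0.682, -0.273, 0.03]]
[[0.703, -0.222, -0.0], [0.673, -0.228, -0.032], [0.705, -0.217, 0.067], [0.681, -0.216, 0.114]]
angle 90.40844808058037
apexmid [ 0.72574458 -0.21955592] axis [0.9948768 0.1010948] 5.8022172236588165 seat [ 0.64695436 -0.22756222]
[[ 0.70114103 -0.19934489]
 [ 0.67012484 -0.17386608]
 [ 0.70655227 -0.2432619 ]
 [ 0.68110116 -0.27469863]] [[ 0.70662856 -0.24018864]
 [ 0.68232186 -0.27123504]
 [ 0.7011945  -0.19636972]
 [ 0.67009159 -0.17159964]] [[ 0.7011945  -0.19636972]
 [ 0.67009159 -0.17159964]
 [ 0.70662856 -0.24018864]
 [ 0.68232186 -0.27123504]]
angle 90.47558094735255
apexmid [ 0.72567272 -0.21586396] axis [0.99316193 0.11674497] 6.704282505026951 seat [ 0.64701831 -0.22510969]
tip [0.60534755 0.19165592 0.10795735] panel c [0.63337608 0.1829484  0.022     ]
orange [0.355 0.077 0.032]
turq [0.478 0.227 0.032]
coil [0.692 0.001 0.03 ]
guideR [ 0.4   -0.352  0.02 ]
[[-0.959  0.282 -0.   ]
 [ 0.282  0.959 -0.001]
 [ 0.    -0.001 -1.   ]]
```

Both views give the same fence: bars at 90.4°, tops 30–32 mm up. The seat is near (0.647, −0.226) with its axis at about 6°. The saucer is at (0.502, 0.069), r 49.6 mm. Plan: push it in −y to about (0.54, −0.238), then along the V axis with the fingers half open as a two-point pusher.

```bash
cat > go.py <<'E'
import sys,numpy as np
from cell import get_obs
from scipy.spatial.transform import Rotation as Ro
# target x y z yaw(of tool y, deg); pointing down
x,y,z,a=map(float,sys.argv[1:5]);a=np.radians(a)
o=get_obs();M=Ro.from_rotvec(o['tcp_rot'])
Y=np.array([np.cos(a),np.sin(a),0]);Z=np.array([0,0,-1.]);G=Ro.from_matrix(np.array([np.cross(Y,Z),Y,Z]).T)
print('t',round(o['t'],2),'pos',o['ee_pos'].round(4),'yawY',np.degrees(np.arctan2(*M.as_matrix()[1::-1,1])).round(1),'F',o['ft_force'].round(1))
print('shift cm',(M.inv().apply(np.array([x,y,z])-o['ee_pos'])*100).round(2),'turn deg',np.degrees((M.inv()*G).as_rotvec()).round(1))
E
python3 go.py 0.493 0.143 0.239 7.1
python3 -m inch '[[0.5,[-43.3,-34.8,0],[0,0,66.5]],[0.5,[-43.3,-34.8,0],[0,0,66.5]],[0.5,[-43.3,-34.8,0],[0,0,66.5]],[0.5,[-43.3,-34.8,0],[0,0,66.5]],[0.5,[-43.3,-34.8,0],[0,0,66.5]],[0.5,[-43.3,-34.8,0],[0,0,66.5]],[0.5,[-43.3,-34.8,0],[0,0,66.5]],[0.5,[-43.3,-34.8,0],[0,0,66.5]],[0.5,[-43.3,-34.8,0],[0,0,66.5]],[0.5,[-43.3,-34.8,0],[0,0,66.5]]]'
python3 go.py 0.493 0.143 0.1 7.1
```

```text
t 0.1 pos [0.1761 0.5995 0.2388] yawY 73.6 F [0.5 0.5 0.1]
shift cm [-4.327e+01 -3.486e+01  1.000e-02] turn deg [-0.1  0.  66.5]
t: 0.93
ee_pos: [0.4149, 0.2558, 0.2393]
tcp_rot: [-2.088, -2.348, 0.0]
ft_force: [0.9, 1.1, 0.5]
opening: 0.0428
grasp_force: 0.0
t 0.93 pos [0.4149 0.2558 0.2393] yawY 6.7 F [0.9 1.1 0.5]
shift cm [-12.12   6.44  13.93] turn deg [-0.  -0.  -0.4]
```

```bash
python3 -m inch '[[0.5,[-4,2.1,0],[0,0,0]],[0.5,[-8,4.2,0],[0,0,0]],[0.5,[-12.1,6.4,0],[0,0,0]],[0.5,[-12.1,6.4,3],[0,0,0]],[0.5,[-12.1,6.4,7],[0,0,0]],[0.5,[-12.1,6.4,11],[0,0,0]],[0.5,[-12.1,6.4,15],[0,0,0]],[0.5,[-12.1,6.4,18],[0,0,0]],[0.5,[-12.1,6.4,18],[0,0,0]]]'
python3 go.py 0.493 0.143 0.019 7.1
python3 - <<'E'
from cell import snapshot
import cv2
s=snapshot('top');cv2.imwrite('pics/top1.png',cv2.resize(s['image'][180:380,200:480],(700,500)))
E
```

```text
t: 1.68
ee_pos: [0.4903, 0.145, 0.0544]
tcp_rot: [-2.076, -2.351, 0.01]
ft_force: [0.4, 0.2, -0.8]
opening: 0.0426
grasp_force: 0.0
t 1.68 pos [0.4903 0.145  0.0544] yawY 7.1 F [ 0.4  0.2 -0.8]
shift cm [-0.23  0.27  3.54] turn deg [-0.5  0.   0. ]
```

View pics/top1.png

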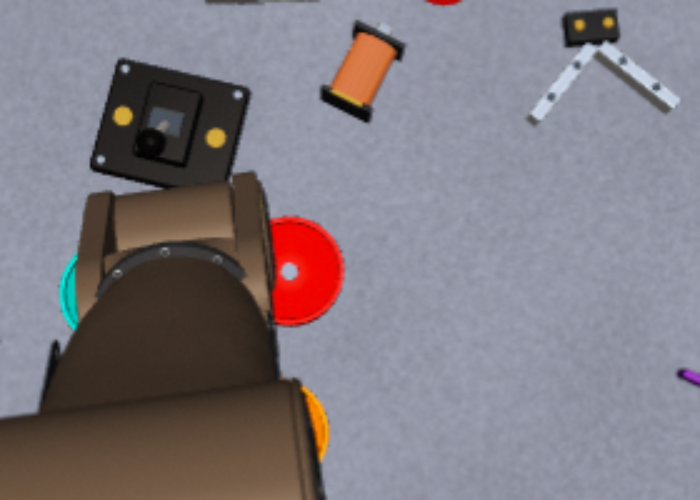

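The gripper is in the gap between the turquoise dish and the saucer (saucer at about (292,270) in this crop), clear of both. Next I descend and push.

```bash
python3 -m inch '[[0.5,[-0.2,0.2,2],[-0.5,0,0]],[0.5,[-0.2,0.2,4],[-0.5,0,0]],[0.5,[-0.2,0.2,4],[-0.5,0,0]],[0.5,[-0.9,0.2,4],[-0.5,0,0]],[0.5,[-1.5,0.2,4],[-0.5,0,0]],[0.5,[-2.1,0.2,4],[-0.5,0,0]],[0.5,[-2.7,0.2,4],[-0.5,0,0]],[0.5,[-3.3,0.2,4],[-0.5,0,0]],[0.5,[-4.0,0.2,4],[-0.5,0,0]]]'
python3 go.py 0.533 -0.182 0.014 7.1
python3 - <<'E'
from h import *
from cell import snapshot
print('saucer',saucer(snapshot('top'),(330,289))[2])
E
```

```text
t: 2.48
ee_pos: [0.5, 0.1055, 0.02]
tcp_rot: [2.075, 2.35, 0.012]
ft_force: [-0.7, 2.5, 3.0]
opening: 0.043
grasp_force: 1.3
t 2.48 pos [0.5    0.1055 0.02  ] yawY 7.1 F [-0.7  2.5  3. ]
shift cm [-28.94  -0.3    0.59] turn deg [ 0.6 -0.   0. ]
saucer (0.5086243748664856, 0.03063182719051838, 0.045184507966041565)
```

```bash
python3 -m inch '[[0.5,[-0.9,0,0],[0,0,0]],[0.5,[-1.8,0,0],[0,0,0]],[0.5,[-2.7,0,0],[0,0,0]],[0.5,[-3.6,0,0],[0,0,0]],[0.5,[-4.5,0,0],[0,0,0]],[0.5,[-5.4,0,0],[0,0,0]],[0.5,[-6.3,0,0],[0,0,0]],[0.5,[-7.2,0,0],[0,0,0]],[0.5,[-8.1,0,0],[0,0,0]],[0.5,[-9,0,0],[0,0,0]]]'
python3 -m inch '[[0.5,[-0.9,-0.05,0],[0,0,0]],[0.5,[-1.8,-0.1,0],[0,0,0]],[0.5,[-2.7,-0.1,0],[0,0,0]],[0.5,[-3.6,-0.1,0],[0,0,0]],[0.5,[-4.5,-0.2,0],[0,0,0]],[0.5,[-5.4,-0.2,0],[0,0,0]],[0.5,[-6.3,-0.2,0],[0,0,0]],[0.5,[-7.2,-0.2,0],[0,0,0]],[0.5,[-8.1,-0.2,0],[0,0,0]],[0.5,[-9,-0.2,0],[0,0,0]]]'
python3 go.py 0.533 -0.182 0.02 7.1
python3 - <<'E'
from h import *
from cell import snapshot
s=snapshot('top');P,k,c=saucer(s,(380,280));print('saucer',c,P.max(0),P.min(0));cv2.imwrite('pics/top2.png',cv2.resize(s['image'][150:350,280:560],(700,500)))
E
```

```text
t: 3.37
ee_pos: [0.5109, 0.0159, 0.0193]
tcp_rot: [2.075, 2.351, 0.01]
ft_force: [-0.4, 2.3, 1.8]
opening: 0.0429
grasp_force: 1.3
t: 4.2
ee_pos: [0.5201, -0.0736, 0.0192]
tcp_rot: [2.075, 2.351, 0.01]
ft_force: [-0.3, 2.4, 1.5]
opening: 0.0427
grasp_force: 1.3
t 4.2 pos [ 0.5201 -0.0736  0.0192] yawY 7.1 F [-0.3  2.4  1.5]
shift cm [-10.91  -0.06  -0.08] turn deg [ 0.5 -0.   0. ]
saucer (0.7912856936454773, -0.07153071463108063, 0.03362485021352768) [ 0.82342832 -0.03814182] [ 0.75850481 -0.10259355]
```

View pics/top2.png

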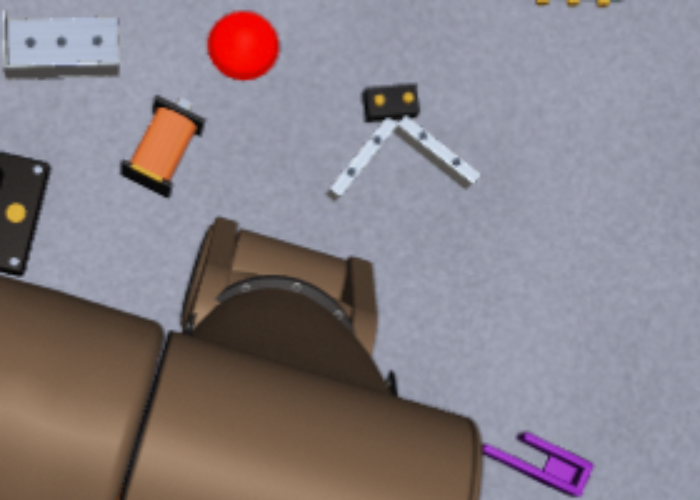

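The top view shows the arm hiding the saucer completely, and the coil and guides are undisturbed. A steady 2.4 N says contact is held. I'll continue and then check with the scene camera.

```bash
python3 -m inch '[[0.5,[-0.9,0,0],[0,0,0]],[0.5,[-1.8,0,0],[0,0,0]],[0.5,[-2.7,0,0],[0,0,0]],[0.5,[-3.6,0,0],[0,0,0]],[0.5,[-4.5,0,0],[0,0,0]],[0.5,[-5.4,0,0],[0,0,0]],[0.5,[-6.3,0,0],[0,0,0]],[0.5,[-7.2,0,0],[0,0,0]],[0.5,[-8.1,0,0],[0,0,0]],[0.5,[-9,0,0],[0,0,0]]]'
python3 -m inch '[[0.5,[-0.5,0,0],[0,0,0]],[0.5,[-1,0,0],[0,0,0]],[0.5,[-1.3,0,0],[0,0,0]],[0.5,[-1.5,0,0],[0,0,0]],[0.5,[-1.5,0,0],[0,0,0]],[0.5,[1.5,0,0],[0,0,0]],[0.5,[1.5,0,-3],[0,0,0]],[0.5,[1.5,0,-7],[0,0,0]],[0.5,[1.5,0,-10],[0,0,0]],[0.5,[1.5,0,-10],[0,0,0]]]'
python3 go.py 0.45 -0.245 0.119 -83.8
python3 - <<'E'
from h import *
from cell import snapshot
s=snapshot('scene');cv2.imwrite('pics/sc2.png',s['image'])
X=proj(s,np.array([.54,-.238,.032]))
P,k,c=saucer(s,X);print(X,'saucer',c,P.max(0),P.min(0))
E
```

```text
t: 5.08
ee_pos: [0.5312, -0.163, 0.0192]
tcp_rot: [2.075, 2.351, 0.01]
ft_force: [-0.0, 1.5, -0.6]
opening: 0.0428
grasp_force: 0.6
t: 5.92
ee_pos: [0.5304, -0.1476, 0.1246]
tcp_rot: [2.069, 2.346, 0.014]
ft_force: [-0.3, -0.3, 0.5]
opening: 0.0424
grasp_force: 0.0
t 5.92 pos [ 0.5304 -0.1476  0.1246] yawY 7.2 F [-0.3 -0.3  0.5]
shift cm [-8.66 -9.2   0.45] turn deg [ 0.9 -0.5 91. ]
[225.31039427 294.60132634] saucer (0.5464689135551453, -0.23309963941574097, 0.053785212337970734) [ 0.59955446 -0.18616421] [ 0.49306131 -0.28174117]
```

View pics/sc2.png

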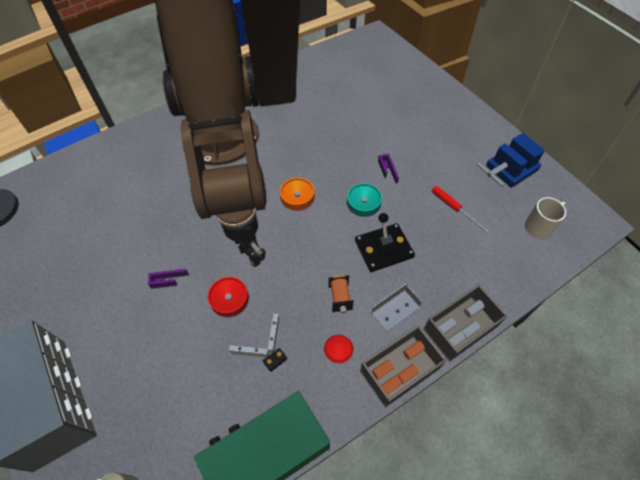

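The scene view shows the saucer at (228,296), flat in front of the fence mouth. With the scene camera's bias removed it is at about (0.540, −0.230). Everything else is in place. Next I swing the gripper behind it.

```bash
python3 go.py 0.455 -0.232 0.119 -88;  python3 -m inch '[[0.5,[-4,-3,0],[0,0,48]],[0.5,[-9.3,-8.5,0],[0,0,95]],[0.5,[-9.3,-8.5,0],[0,0,95]],[0.5,[-9.3,-8.5,0],[0,0,95]],[0.5,[-9.3,-8.5,0],[0,0,95]],[0.5,[-9.3,-8.5,0],[0,0,95]],[0.5,[-9.3,-8.5,0],[0,0,95]],[0.5,[-9.3,-8.5,0],[0,0,95]],[0.5,[-9.3,-8.5,0],[0,0,95]],[0.5,[-9.3,-8.5,0],[0,0,95]]]'
python3 go.py 0.455 -0.232 0.119 -88
```

```text
t 5.97 pos [ 0.5296 -0.1474  0.1222] yawY 7.2 F [-0.8 -0.6  0.2]
shift cm [-7.47 -8.46  0.22] turn deg [ 0.7 -0.5 95.2]
t: 6.8
ee_pos: [0.4553, -0.2497, 0.1175]
tcp_rot: [-3.066, -0.684, -0.012]
ft_force: [-0.1, -0.8, -0.8]
opening: 0.0426
grasp_force: 0.0
t 6.8 pos [ 0.4553 -0.2497  0.1175] yawY -64.8 F [-0.1 -0.8 -0.8]
shift cm [ 0.73 -1.62 -0.14] turn deg [-0.  -0.4 23.2]
```

```bash
python3 -m inch '[[0.5,[0.7,-1.6,0],[0,0,23]],[0.5,[0.7,-1.6,0],[0,0,23]],[0.5,[0.7,-1.6,0],[0,0,23]],[0.5,[0.7,-1.6,0],[0,0,23]],[0.5,[0.7,-1.6,3],[0,0,23]],[0.5,[0.7,-1.6,6],[0,0,23]],[0.5,[0.7,-1.6,8],[0,0,23]],[0.5,[0.7,-1.6,9.7],[0,0,23]],[0.5,[0.7,-1.6,9.7],[0,0,23]]]'
python3 go.py 0.591 -0.2285 0.019 -88
python3 - <<'E'
from h import *
from cell import snapshot
s=snapshot('scene');P,k,c=saucer(s,(225,294));print('saucer(biased)',c)
E
```

```text
t: 7.55
ee_pos: [0.4544, -0.2314, 0.0181]
tcp_rot: [-3.136, -0.069, -0.006]
ft_force: [-0.7, 0.3, -1.0]
opening: 0.0424
grasp_force: 0.0
t 7.55 pos [ 0.4544 -0.2314  0.0181] yawY -87.5 F [-0.7  0.3 -1. ]
shift cm [13.66  0.31 -0.04] turn deg [-0.2 -0.2  0.5]
saucer(biased) (0.5458550453186035, -0.23383505642414093, 0.05330340191721916)
```

```bash
python3 -m inch '[[0.5,[1.2,0,0],[0,0,0]],[0.5,[2.2,0.05,0],[0,0,0]],[0.5,[3.0,0.1,0],[0,0,0]],[0.5,[3.8,0.1,0],[0,0,0]],[0.5,[4.6,0.1,0],[0,0,0]],[0.5,[5.4,0.1,0],[0,0,0]],[0.5,[6.2,0.15,0],[0,0,0]],[0.5,[7,0.15,0],[0,0,0]],[0.5,[7.8,0.2,0],[0,0,0]],[0.5,[8.6,0.2,0],[0,0,0]]]'
python3 -m inch '[[0.5,[0.7,0,0],[0,0,0]],[0.5,[1.4,0,0],[0,0,0]],[0.5,[2.1,0.05,0],[0,0,0]],[0.5,[2.7,0.1,0],[0,0,0]],[0.5,[3.2,0.1,0],[0,0,0]],[0.5,[3.5,0.1,0],[0,0,0]]]'
python3 go.py 0.591 -0.2285 0.019 -88
python3 - <<'E'
from h import *
from cell import snapshot
for n in('scene','top'):
    s=snapshot(n);P,k,c=saucer(s,proj(s,np.array([.635,-.228,.032])));print('saucer(scene is +7,-3mm)',c)
E
```

```text
t: 8.43
ee_pos: [0.5427, -0.2308, 0.0223]
tcp_rot: [-3.14, -0.069, -0.014]
ft_force: [-2.9, -0.5, 2.6]
opening: 0.0428
grasp_force: 1.4
t: 8.93
ee_pos: [0.5776, -0.2302, 0.0224]
tcp_rot: [-3.14, -0.069, -0.014]
ft_force: [-0.6, 0.5, -0.8]
opening: 0.0425
grasp_force: 0.6
t 8.93 pos [ 0.5776 -0.2302  0.0224] yawY -87.5 F [-0.6  0.5 -0.8]
shift cm [ 1.34 -0.11  0.36] turn deg [-0.  -0.5  0.5]
saucer(scene is +7,-3mm) (0.637123703956604, -0.22980161011219025, 0.052982915192842484)
saucer(scene is +7,-3mm) (0.6434303522109985, -0.21063247323036194, 0.04570303484797478)
```

```bash
python3 -m inch '[[0.5,[0.4,0,0],[0,0,0]],[0.5,[0.7,0,0],[0,0,0]],[0.5,[1.0,0,0],[0,0,0]],[0.5,[1.2,0,0],[0,0,0]],[0.5,[1.3,0,0],[0,0,0]]]'
python3 -m inch '[[0.5,[0.1,0,0],[0,0,0]],[0.5,[0.2,0,0],[0,0,0]],[0.5,[0.2,0,0],[0,0,0]]]'
python3 - <<'E'
from h import *
from cell import snapshot
s=snapshot('scene');P,k,c=saucer(s,proj(s,np.array([.647,-.228,.032])));print('saucer(scene is +7,-3mm)',c)
E
```

```text
t: 9.45
ee_pos: [0.5893, -0.2294, 0.0225]
tcp_rot: [-3.139, -0.069, -0.01]
ft_force: [-9.1, -0.6, 4.7]
opening: 0.0427
grasp_force: 4.0
t: 9.7
ee_pos: [0.5896, -0.229, 0.0225]
tcp_rot: [-3.138, -0.068, -0.005]
ft_force: [-14.0, 0.3, 6.0]
opening: 0.0427
grasp_force: 6.5
saucer(scene is +7,-3mm) (0.6488202214241028, -0.22829455137252808, 0.05216028541326523)
```

The push force rose to 14 N with no further travel, so the saucer is in contact. I'll back off, lift and check.

```bash
python3 -m inch '[[0.5,[-0.7,0,0],[0,0,0]],[0.5,[-2,0,0],[0,0,0]],[0.5,[-3,0,0],[0,0,0]],[0.5,[-3,0,-4],[0,0,0]],[0.5,[-3,0,-8],[0,0,0]],[0.5,[-3,0,-12],[0,0,0]],[0,[-5,-4,-15],[0,0,0]],[0,[-7,-8,-15],[0,0,0]],[0,[-7,-12,-15],[0,0,0]],[0,[-7,-15,-15],[0,0,0]]]'
python3 - <<'E'
from h import *
from cell import snapshot
for n in('scene','top'):
    s=snapshot(n);X=proj(s,np.array([.647,-.228,.032]));P,k,c=saucer(s,X);print(n,c,P.max(0),P.min(0));
    x,y=int(X[0]),int(X[1]);cv2.imwrite(f'pics/{n}3.png',s['image'])
    im=cv2.resize(s['image'][y-60:y+60,x-40:x+40],(400,600),interpolation=cv2.INTER_CUBIC)
    A=im if n=='scene' else np.hstack([A,im])
cv2.imwrite('pics/c3.png',A)
E
```

```text
t: 10.58
ee_pos: [0.5127, -0.082, 0.1733]
tcp_rot: [-3.14, -0.066, -0.017]
ft_force: [0.8, -0.3, -1.4]
opening: 0.0001
grasp_force: 0.0
scene (0.6486411690711975, -0.2291029989719391, 0.05202420800924301) [ 0.70046963 -0.18116254] [ 0.59681273 -0.2771977 ]
top (0.6454659700393677, -0.2275724560022354, 0.051795996725559235) [ 0.69433515 -0.17741016] [ 0.59638291 -0.27907906]
```

View pics/c3.png

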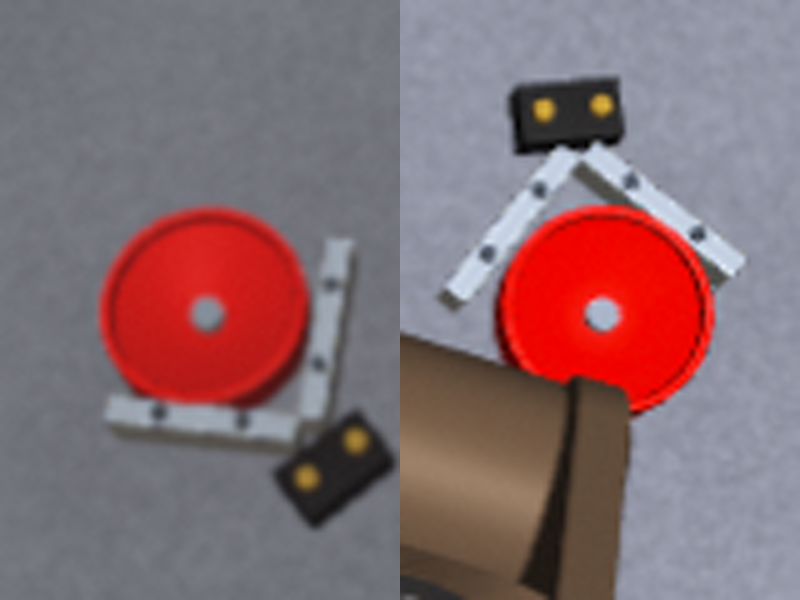

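The scene crop (left) and top crop (right) show the saucer touching both bars. The centre measures (0.645, −0.2276) from the top and about (0.642, −0.226) from the scene view, against the seat at (0.647, −0.226), so it is seated. Next is the toggle: the panel's x axis is at −12.3°, the panel centre at (0.6335, 0.183) and the ball at z 0.108.

```bash
python3 go.py 0.555 0.200 0.173 -102.3; python3 -m inch '[[0,[3,-28.2,0],[0,0,15]],[0,[3,-28.2,0],[0,0,15]],[0,[3,-28.2,0],[0,0,15]],[0,[3,-28.2,0],[0,0,15]],[0,[3,-28.2,0],[0,0,15]],[0,[3,-28.2,0],[0,0,15]],[0,[3,-28.2,0],[0,0,15]],[0,[3,-28.2,0],[0,0,15]],[0,[3,-28.2,0],[0,0,15]]]'
python3 go.py 0.555 0.200 0.095 -102.3
```

```text
t 10.68 pos [ 0.5129 -0.0787  0.1729] yawY -87.3 F [ 0.3 -0.3  0.3]
shift cm [  5.53 -27.64   0.08] turn deg [-0.1 -0.5 15. ]
t: 11.43
ee_pos: [0.5317, 0.2016, 0.1724]
tcp_rot: [-3.121, 0.337, -0.014]
ft_force: [0.2, 0.2, -0.7]
opening: 0.0002
grasp_force: 0.0
t 11.43 pos [0.5317 0.2016 0.1724] yawY -102.3 F [ 0.2  0.2 -0.7]
shift cm [ 2.24 -0.32  7.77] turn deg [-0.2 -0.5 -0. ]
```

```bash
python3 -m inch '[[0,[2,-0.3,3.5],[0,0,0]],[0,[2.2,-0.3,7.7],[0,0,0]],[0,[2.2,-0.3,7.7],[0,0,0]],[0,[2.2,-0.3,7.7],[0,0,0]]]'
python3 go.py 0.642 0.181 0.095 -102.3
python3 - <<'E'
from h import *
from cell import snapshot
s=snapshot('scene');cv2.imwrite('pics/tog.png',cv2.resize(s['image'][150:290,310:470],(640,560)))
E
```

```text
t: 11.77
ee_pos: [0.5538, 0.1966, 0.0947]
tcp_rot: [-3.122, 0.344, -0.007]
ft_force: [0.7, 1.0, 0.2]
opening: -0.0001
grasp_force: 0.0
t 11.77 pos [0.5538 0.1966 0.0947] yawY -102.6 F [0.7 1.  0.2]
shift cm [ 8.95 -0.4   0.01] turn deg [-0.1 -0.2 -0.3]
```

View pics/tog.png

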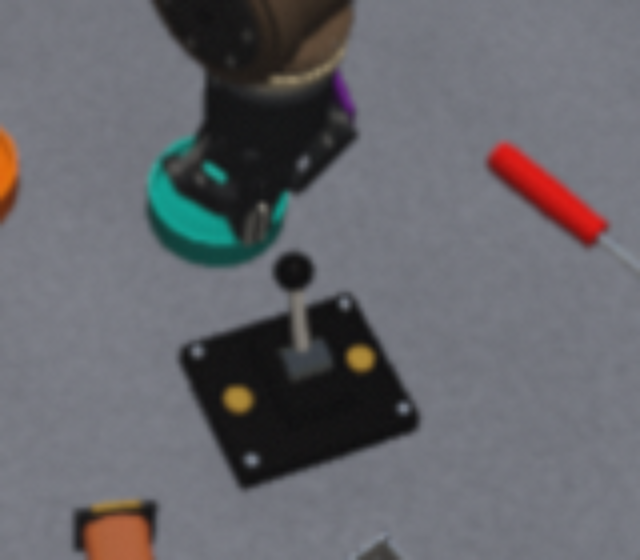

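The closed fingertips at (258,225) in this crop stand just short of the ball at (293,270), in line with it and clear of it. I'll push to the far side.

```bash
python3 -m inch '[[0,[1.2,-0.1,0],[0,0,0]],[0,[2.4,-0.2,0],[0,0,0]],[0,[3.4,-0.3,0],[0,0,0]],[0,[4.4,-0.4,0],[0,0,0]],[0,[5.4,-0.4,0],[0,0,0]],[0,[6.4,-0.4,0],[0,0,0]],[0,[7.2,-0.4,0],[0,0,0]],[0,[7.8,-0.4,0],[0,0,0]],[0,[8.3,-0.4,0],[0,0,0]],[0,[8.3,-0.4,0],[0,0,0]]]'
python3 -m inch '[[0,[0.3,0,0],[0,0,0]],[0,[0.6,0,0],[0,0,0]],[0,[0.6,0,0],[0,0,0]]]'
python3 - <<'E'
from h import *
from cell import snapshot
s=snapshot('scene');cv2.imwrite('pics/tog2.png',cv2.resize(s['image'][150:290,310:470],(640,560)))
E
```

```text
t: 12.65
ee_pos: [0.6372, 0.184, 0.0963]
tcp_rot: [-3.121, 0.342, -0.013]
ft_force: [-0.1, -0.3, -0.1]
opening: -0.0001
grasp_force: 0.0
t: 12.9
ee_pos: [0.6426, 0.183, 0.0966]
tcp_rot: [-3.121, 0.342, -0.013]
ft_force: [-0.7, 0.0, -0.0]
opening: -0.0005
grasp_force: 0.1
```

View pics/tog2.png

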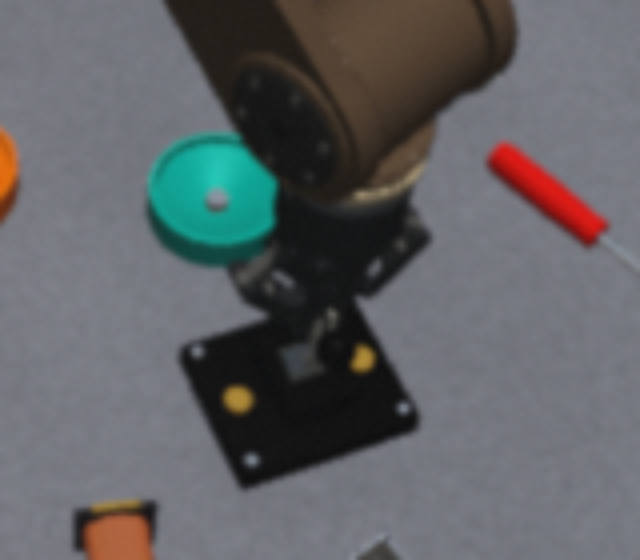

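The ball has gone over to (335,350), ahead of the fingertips. I'll press on gently until the stop answers.

```bash
for i in 1; do python3 -m inch '[[0,[0.2,0,0],[0,0,0]],[0,[0.4,0,0],[0,0,0]],[0,[0.4,0,0],[0,0,0]]]'; done
python3 -m inch '[[0,[0.2,0,0],[0,0,0]],[0,[0.4,0,0],[0,0,0]],[0,[0.4,0,0],[0,0,0]]]'
```

```text
t: 13.2
ee_pos: [0.6448, 0.1825, 0.0965]
tcp_rot: [-3.121, 0.342, -0.007]
ft_force: [-9.4, 1.8, 4.5]
opening: -0.0
grasp_force: 4.4
t: 13.45
ee_pos: [0.6454, 0.1823, 0.0964]
tcp_rot: [-3.122, 0.341, 0.005]
ft_force: [-26.2, 5.1, 12.8]
opening: -0.0001
grasp_force: 13.8
```

The stop answered: the force climbed to 26 N with no travel. I'll back off, lift and verify.

```bash
python3 -m inch '[[0,[-2,0,0],[0,0,0]],[0,[-5,0,0],[0,0,0]],[0,[-8,0,0],[0,0,0]],[0,[-10,0,-3],[0,0,0]],[0,[-12,0,-7],[0,0,0]],[0,[-12,0,-10],[0,0,0]],[0,[-12,-4,-12],[0,0,0]],[0,[-12,-8,-12],[0,0,0]],[0,[-12,-10,-12],[0,0,0]],[0,[-12,-10,-12],[0,0,0]]]'
python3 - <<'E'
from h import *
from cell import snapshot
T=snapshot('top');S=snapshot('scene')
for n,s in(('top',T),('scene',S)): print(n,saucer(s,proj(s,np.array([.645,-.227,.032])))[2])
f=lambda s,y,x:cv2.resize(s['image'][y:y+90,x:x+100],(390,350))
cv2.imwrite('pics/end.png',np.hstack([f(S,200,335),f(T,185,220)]))
E
```

```text
t: 14.28
ee_pos: [0.5541, 0.3084, 0.2166]
tcp_rot: [-3.119, 0.337, -0.017]
ft_force: [0.6, 0.3, 0.4]
opening: -0.0002
grasp_force: 0.0
top (0.6429874897003174, -0.22804272174835205, 0.05266314744949341)
scene (0.648827850818634, -0.22762556374073029, 0.052142053842544556)
```

View pics/end.png

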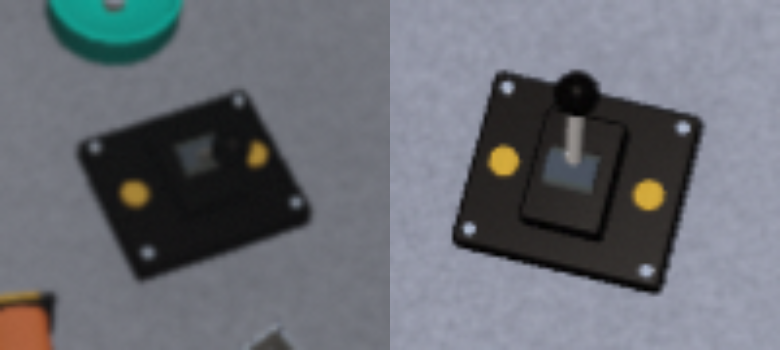

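The toggle now leans to the far side: the ball is at about (267.7,208.9) in the top view and (394.5,237.8) in the scene view. I'll check its angle and hand in.

```bash
python3 - <<'E'
from h import *
from cell import workorder
T=pickle.load(open('top.pkl','rb'));S=pickle.load(open('scene.pkl','rb'))
p=tri([(T,(267.7,208.9)),(S,(394.5,237.8))]);q=np.array([.6053,.1917,.108])
d=(p-q)[:2]@[.977,-.213];a=2*np.arcsin(d/2/.07);print(p,d,'swing rad',a)
if a>.9: print(workorder.job_done())
E
```

```text
[0.66842979 0.17795927 0.10729397] 0.06460457786960377 swing rad 0.9592832531743816
the job is handed in; nothing more can be done
None
```

I pushed the saucer flat into the V fence until it touched both bars (measured within about 5 mm of the seat), then flipped the toggle to its far stop (swing measured at about 0.96 rad); I saw no other part displaced in the views I took, and handed the job in at about 14 s, with no verdict shown.

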